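# Complete a packing kit and present the tray level over the order pad

### The arm

A 6-joint arm with a two-finger parallel gripper is mounted at the origin on the work surface; the furniture and walls round the work are solid. World frame = base frame: x ahead of the robot, y to its left, z up, the work surface at z = 0. Lengths are in m, angles in rad, forces in N, time in s.
With the tool pointing down it reaches from about 0.375 to 0.75 m from the base axis. Payload 9 kg.
Tool frame: the origin (TCP) lies on the centre line of the jaws, within the pads' length; the fingertips stand 17 mm ahead of it and the grasp point (between the pads) lies 2 mm behind it; z points along the fingers, y is the line along which they close (so a half turn about z gives the same grasp; the last joint's range is limited). The gripper opens to 85 mm and grips with 20 to 120 N. Pads are 22 mm wide; open, the fingers measure 114 mm over their backs; the gripper's body (76 mm by 85 mm) begins 54 mm behind the grasp point. The pads swing forward as they close: fully open they stand 13 mm farther back than shut.
Start: joints at [-1.401, 0.104, 0.097, 1.564, 0, 1.353], TCP at [0.227, -0.555, 0.248] pointing down, gripper open.
Joint ranges: [-2.99, 2.99], [-0.84, 1.86], [-1.1, 1.16], [-1.84, 2.11], [-1.51, 1.56], [-3.14, 3.14]. Speed limits (rad/s): [2.22, 2.22, 2.57, 3.14, 3.14, 3.14].

### API

Orientations are given as a 3x3 rotation matrix whose columns are the frame's x, y, z axes.
In Python, from bench import observe, capture, camera_info, finish_job, boxes_of, trace, spot_point gives the robot as it stands.
- The arm moves only by the tool send_rows, never from a script. Its argument "deltas" is one flat list of numbers, 6 for each row, row after row: the shift along the world's x, y, z in m, then the turn, a rotation vector about the world's x, y, z in rad. In form: [dx, dy, dz, rx, ry, rz, dx, dy, dz, rx, ry, rz, ...]. A call has 1 to 12 rows; each row is the pose to reach, as a shift and turn from the pose commanded when the call began; what a row does not reach only later rows make up. A row lasts 1/12 s, in which the tool goes at most 41.7 mm and 7.16 degrees, less where a joint would pass 70% of its speed; a pose out of reach is approached as far as the arm can. A call with a gripper value outside its range is refused whole. "jaw" is the closure, from 0 (fully open) to 1 (shut), set as the call begins (left out, the last holds). The fingers move at their own pace and stop on an object; "force" is the grip in N (left out, the last holds). Time passes only in rows, so rows that repeat a pose let the fingers close. It gives the time, the measured TCP pose, the force, the opening and the grip force at its end, in the units of the state.
- observe(): the state, without advancing time (a new reading comes with each control period).
- capture(name): name is "scene" or "top"; returns (picture, depth): 480x640x3 uint8, red, green, blue; 480x640 float32, m along the optical axis (not along the pixel's ray), 0 where there is no reading.
- camera_info(name): a dict with "fovy" (degrees; the focal length in pixels is half the picture's height over the tangent of half this angle, whatever the lens; pixels are square), "cx", "cy" (the principal point, pixels), "R" (3x3) and "t" (3): a world point X has camera coordinates R X + t. Camera axes: x right, y down, z forward; pixel columns grow to the right and rows downward; lengths in m; the calibration is good to about 2 mm. A picture is of the moment at which its call begins. camera_info takes no time and is no camera call.
- finish_job(): hands the job in; it is judged then, once.
Trained networks look in the newest picture that a camera, given by its name, has taken for a name from the list of things; names that differ only in an ending like _2 or _b are one class to them, and where a whole thing is asked for, a point or a joint stands for the part that bears it (a point fixed in the world has none). Each returns a list of dicts, best first, with "conf" (0 to 1); they miss things now and then, are a little off and sometimes report something else, mostly with a low value. They report only what shows in the picture. A call takes as long as a camera call. They do not tell look-alikes from the thing itself.
- boxes_of(query, camera): "bbox" ([left, top, right, bottom] in pixels, round what is visible of it).
- trace(query, camera): "mask" (480x640 bool, what is visible of it) and "bbox" ([left, top, right, bottom] in pixels, round what is visible of it).
- spot_point(query, camera): "location" ([column, row] in pixels: a listed point, or the origin of a listed thing).
The state is a dict: "t": time; "joint_pos": joint angles; "qvel": joint speeds; "tau": joint torques, N m; "position": TCP position; "ee_rot": TCP orientation; "force": force on the tool from outside, world axes, zero at the start; "ft_torque": the same for the moment, N m; "grip_width": finger opening in m; "finger_force": force on a finger pad.
Only numpy, scipy, OpenCV 4.12 (cv2) and the standard library are available. Lean on these libraries where they do the work, as an engineer would, in place of code of your own. Each camera call takes 0.05 s, during which the arm holds its last target. There are 200 camera calls.

### The job

Seat the banded pack of labels flat and square in the rectangular pocket of the blue kitting tray while the tray stands on the table, and let go of it. Then lift the tray by the black bar across its middle and carry it level, so that the loose glass ball never leaves its round pocket, and finish while holding the tray still and level, centred about 12 cm above the order pad, with labels and ball still in their pockets. Do not disturb the cup, the glue bottle, the cork stopper or the counter.

Things in the scene. Friction and masses are not known exactly. Their poses are not given: they have to be found in the camera images.
- kit_tray: blue kitting tray, 240 x 96 mm (x, y), 0.3 kg, loose, left or right of the middle (order pad on the other side); origin under the centre of its 5 mm base plate; x axis along its length towards the label pocket (within 0.5 rad of world x), z up. Across its middle, along y, posts at y = +-36 mm carry a black bar 14 mm thick (x), 80 mm long (y), 62 to 88 mm above the underside
- label_pocket (a point): centre of the floor of the tray's rectangular pocket, 72 mm from the tray's origin along its +x, 5 mm above its underside. Inside 65 mm (tray x) by 48 mm (tray y); walls 4 mm thick and 7 mm high, on the two long sides only 13 mm at each end, with a 39 mm gap between for the fingers, where the base plate runs on flat
- ball_pocket (a point): where the centre of the ball is when it lies in the middle of the tray's round pocket: 72 mm from the tray's origin along its -x, 19 mm above the underside. Round rim of 44 mm inner diameter, only 4.5 mm high above the pocket's flat floor
- tray_bar (a point): centre of the tray's black handle bar, 75 mm above the middle of the underside; grip it across the tray's x (14 mm)
- glass_ball_center (a point): centre of the amber glass ball, 28 mm in diameter, 29 g, loose in the round pocket: it rolls about there and climbs out if the tray tips far (about 40 degrees) or is jerked
- label_pack: white banded pack of jar labels, a flat block 43 mm (its x) by 60 mm (its y) by 17 mm high, 50 g, loose on the table; origin at the centre of its underside. In the tray its y axis lies along the tray's x axis, either way round; grip it across its x (43 mm)
- order_pad: flat order pad, 145 mm (its x) by 105 mm (its y), 11 mm high, fixed to the table; origin at the centre of its underside
- cup: small white porcelain tasting cup, 48 mm wide, 35 mm high, bystander; origin at the centre of its underside
- glue: white glue bottle with a red cap, 47 mm wide, 130 mm high, bystander; origin at the centre of its underside
- stopper: cork stopper standing on its 40 mm wooden head, 36 mm high, bystander; origin at the centre of its underside
- counter: white hand tally counter, 51 x 44 x 22 mm, bystander; origin at the centre of its underside
Things that resemble listed ones, but are neither listed nor needed, are in the scene too. What is shaped like the label_pack but green or orange is not meant.

How it is judged:
On the way, in this order (a step that is already met when the one before it is completed fails the run):
1. the label pack sits flat and square in its pocket, released, with the tray standing on the table (x of label_pack in the frame of label_pocket between -0.005 and 0.005 m and y of label_pack in the frame of label_pocket between -0.005 and 0.005 m and z of label_pack in the frame of label_pocket between -0.003 and 0.003 m and angle between the y axis of label_pack and the x axis of kit_tray, either way round below 0.15 rad and angle between the z axis of label_pack and the z axis of kit_tray, either way round below 0.06 rad and distance between glass_ball_center and ball_pocket below 0.016 m and height (world z) of kit_tray below 0.01 m and contact force between the fingers and label_pack below 0.2 N), for 0.2 s.
2. the tray is lifted off the table with labels and ball in their pockets (x of label_pack in the frame of label_pocket between -0.005 and 0.005 m and y of label_pack in the frame of label_pocket between -0.005 and 0.005 m and z of label_pack in the frame of label_pocket between -0.003 and 0.003 m and angle between the y axis of label_pack and the x axis of kit_tray, either way round below 0.15 rad and angle between the z axis of label_pack and the z axis of kit_tray, either way round below 0.06 rad and distance between glass_ball_center and ball_pocket below 0.016 m and height (world z) of kit_tray above 0.05 m), for 0.1 s.
At the end, for the whole second after the job is handed in: Tray held in the fingers only: underside 85 to 185 mm above the table, centre within 40 mm of the pad's, tilt under 0.1 rad, slower than 0.03 m/s; labels on the pocket floor (3 mm high, 5 mm sideways, square to 0.15, flat to 0.06 rad); ball centre within 16 mm of its pocket's middle (x of label_pack in the frame of label_pocket between -0.005 and 0.005 m and y of label_pack in the frame of label_pocket between -0.005 and 0.005 m and z of label_pack in the frame of label_pocket between -0.003 and 0.003 m and angle between the y axis of label_pack and the x axis of kit_tray, either way round below 0.15 rad and angle between the z axis of label_pack and the z axis of kit_tray, either way round below 0.06 rad and distance between glass_ball_center and ball_pocket below 0.016 m and height (world z) of kit_tray between 0.085 and 0.185 m and horizontal distance between kit_tray and order_pad below 0.04 m and angle between kit_tray's own z axis and vertical below 0.1 rad and linear speed of kit_tray below 0.03 m/s and contact force between the fingers and kit_tray above 1 N and contact force between kit_tray and order_pad below 0.1 N); the arm keeps its last pose, push and grip.
It fails at once if the tray tips by more than 0.35 rad (angle between kit_tray's own z axis and vertical above 0.35 rad).
It fails at once if the ball leaves its round pocket (its centre more than 20 mm from the pocket's middle) (distance between glass_ball_center and ball_pocket above 0.02 m).
It fails at once if the cup, glue bottle, cork stopper or counter is moved by more than 20 mm or tipped by more than 0.3 rad (distance of any of cup, glue, stopper, counter from where it was at the start of the episode above 0.02 m or angle between any of cup, glue, stopper, counter's own z axis and vertical above 0.3 rad).
It also fails if it takes over 64 s, if anything falls off the work surface, if the arm or the gripper's body presses on something with over 40 N, if the wrist force passes 120 N, or if a joint passes its speed limit or range.

## Working session

There is one attempt and no reset: what is moved stays moved. The work goes in short steps, Python scripts to look and compute and a tool call to move; the robot and the scene stay as the last step left them, time stands still between calls to the robot, and variables do not carry over. Pictures are saved under pics/ and viewed, at most 10 in all, crops included, and the job is handed in when it is done.

Besides the shell and the picture viewer there is one more tool, called after "Request:" as name(argument=value, ...) on one line, values as JSON. send_rows: Moves the arm, as the interface text tells. Its arguments: {"type":"object","properties":{"deltas":{"type":"array"},"jaw":{"type":"number"},"force":{"type":"number"}},"required":["deltas"]}

```bash
mkdir -p pics; cat > h.py <<'E'
import numpy as np, cv2
from bench import *
def cloud(cam,d):
    i=camera_info(cam); f=240/np.tan(np.radians(i["fovy"])/2)
    v,u=np.mgrid[0:480,0:640]
    P=np.stack([(u-i["cx"])*d/f,(v-i["cy"])*d/f,d],-1)
    return (P-np.array(i["t"]))@np.array(i["R"])   # R^T (p-t)
E
python3 - <<'E'
from h import *
for c in ("top","scene"):
    im,d=capture(c); cv2.imwrite(f"pics/{c}0.png",im[:,:,::-1]); np.savez(f"{c}0.npz",im=im,d=d)
    i=camera_info(c); print(c,i["fovy"],np.round(-np.array(i["R"]).T@np.array(i["t"]),3))
    W=cloud(c,d)
    for q in ("kit_tray","label_pack","order_pad","cup","glue","stopper","counter"):
        for r in trace(q,c)[:3]:
            m=r["mask"]&(d>0); p=W[m]
            if len(p)<10: continue
            zt=np.percentile(p[:,2],95); t=p[p[:,2]>zt-.006]
            rc=cv2.minAreaRect((t[:,:2]*1000).astype(np.float32))
            print(q,round(r["conf"],2),np.round(r["bbox"]),"med",np.round(np.median(p,0),3),"top",round(zt,3),np.round(rc[0],0),np.round(rc[1],0),round(rc[2],1),im[m].mean(0).astype(int))
print(observe()["t"])
E
```

```text
top 47.95920539883687 [ 0.365 -0.008  1.281]
kit_tray 0.67 [390. 213. 455. 318.] med [ 0.527 -0.239  0.006] top 0.084 [ 530. -239.] [15. 79.] 14.2 [ 50  77 135]
kit_tray 0.3 [294. 246. 324. 262.] med [0.561 0.029 0.016] top 0.02 [563.  29.] [43. 59.] 11.7 [149 148 139]
label_pack 0.97 [252. 251. 282. 278.] med [0.537 0.132 0.017] top 0.02 [538. 133.] [43. 60.] 30.7 [ 58 111  67]
label_pack 0.88 [276. 202. 304. 226.] med [0.661 0.072 0.016] top 0.021 [662.  73.] [58. 42.] 53.6 [171  92  45]
label_pack 0.71 [295. 245. 322. 262.] med [0.562 0.029 0.017] top 0.02 [563.  29.] [43. 58.] 10.1 [150 149 140]
order_pad 0.95 [187. 265. 239. 328.] med [0.462 0.254 0.011] top 0.015 [462. 255.] [106. 145.] 88.9 [171 167 162]
cup 0.59 [310. 320. 330. 340.] med [0.386 0.003 0.012] top 0.035 [386.   3.] [45. 45.] 44.8 [128 128 123]
glue 0.82 [319. 148. 341. 179.] med [ 0.76  -0.023  0.09 ] top 0.118 [771. -24.] [20. 22.] 88.4 [99 86 83]
counter 0.56 [398. 162. 417. 181.] med [ 0.76  -0.214  0.021] top 0.025 [ 761. -216.] [39. 41.] 49.8 [139 139 138]
counter 0.52 [187. 265. 236. 328.] med [0.461 0.254
[... 751 characters left out ...]
3.] [111. 145.] 88.4 [196 192 191]
cup 0.57 [220. 272. 244. 295.] med [0.387 0.011 0.02 ] top 0.033 [386.   1.] [46. 46.] 22.7 [140 142 141]
glue 0.67 [377. 205. 402. 252.] med [ 0.763 -0.039  0.066] top 0.114 [771. -28.] [20. 23.] 69.2 [121 111 109]
glue 0.31 [277. 306. 400. 404.] med [ 0.522 -0.25   0.005] top 0.083 [ 531. -245.] [15. 80.] 14.8 [ 52  86 148]
stopper 0.65 [342. 188. 356. 205.] med [0.765 0.174 0.013] top 0.036 [769. 179.] [18. 17.] 18.6 [135 119 100]
counter 0.71 [422. 290. 444. 309.] med [ 0.759 -0.222  0.019] top 0.023 [ 762. -219.] [43. 41.] 48.3 [163 164 165]
counter 0.32 [289. 246. 315. 269.] med [0.56  0.022 0.015] top 0.017 [563.  27.] [45. 64.] 8.6 [161 165 165]
0.8
```

View pics/top0.png

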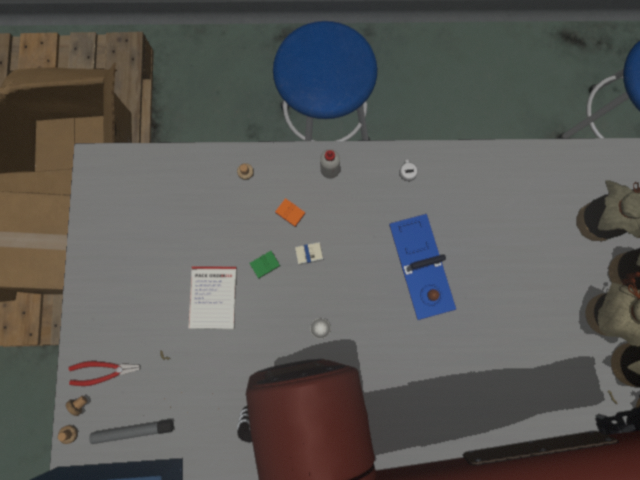

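View pics/scene0.png

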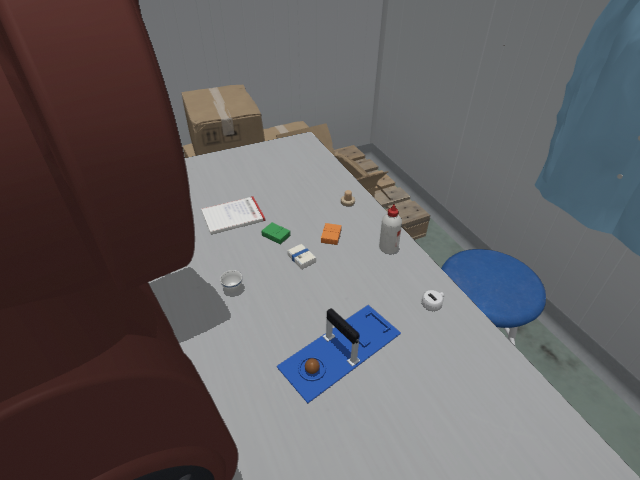

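```bash
cat >> h.py <<'E'
from scipy.optimize import minimize
def proj(cam,X):
    i=camera_info(cam); f=240/np.tan(np.radians(i["fovy"])/2)
    c=X@np.array(i["R"]).T+np.array(i["t"]); return np.c_[i["cx"]+f*c[:,0]/c[:,2],i["cy"]+f*c[:,1]/c[:,2]]
def fitbox(cam,mask,dims,z0,p0,S=6):
    """pose x,y,yaw of box whose silhouette matches mask"""
    v,u=np.where(mask); o=np.array([u.min()-8,v.min()-8]); w=u.max()-o[0]+9; h=v.max()-o[1]+9
    M=cv2.resize(mask[o[1]:o[1]+h,o[0]:o[0]+w].astype(np.float32),None,fx=S,fy=S,interpolation=cv2.INTER_LINEAR)
    M=(M>.5).astype(np.float32)
    B=np.array([[a,b,c] for a in(-.5,.5) for b in(-.5,.5) for c in(0,1)])*dims
    def cost(p):
        x,y,a=p[0]/1e3,p[1]/1e3,p[2]/100
        R=np.array([[np.cos(a),-np.sin(a),0],[np.sin(a),np.cos(a),0],[0,0,1]])
        q=((proj(cam,B@R.T+[x,y,z0])-o+.5)*S-.5).astype(np.float32)
        I=np.zeros_like(M); cv2.fillConvexPoly(I,cv2.convexHull((q*16).round().astype(np.int32)),1,shift=4)
        return np.abs(cv2.GaussianBlur(I,(0,0),2)-M).sum()
    x0=np.array([p0[0]*1e3,p0[1]*1e3,p0[2]*100])
    r=minimize(cost,x0,method="Nelder-Mead",options=dict(initial_simplex=np.vstack([x0]+[x0+d for d in np.diag([6,6,6])])))
    return np.array([r.x[0],r.x[1],r.x[2]/100*57.2958]).round(2), round(r.fun/M.sum(),3)
def blue(im):
    m=((im[...,2].astype(int)>im[...,0]+35)&(im[...,2].astype(int)>im[...,1]+15)).astype(np.uint8)
    return m
def traymask(im,box):
    m=blue(im); k=np.zeros_like(m); l,t,r,b=box; k[t:b,l:r]=m[t:b,l:r]
    v,u=np.where(k); out=np.zeros_like(m); cv2.fillConvexPoly(out,cv2.convexHull(np.c_[u,v].astype(np.int32)),1); return out>0
E
python3 - <<'E'
from h import *
s=observe(); print(np.round(s["position"],4),np.round(s["ee_rot"],3).tolist(),s["grip_width"],s["t"])
for c,tb,pb in (("top",(380,205,465,325),(288,238,330,270)),("scene",(270,300,410,410),(282,238,324,274))):
    im=np.load(f"{c}0.npz")["im"]
    print(c,"tray",fitbox(c,traymask(im,tb),(.24,.096,.005),0,(.53,-.243,.25)))
    capture(c)
    m=[r["mask"] for r in trace("label_pack",c) if im[r["mask"]].mean(0).min()>120][0]
    print("pack net",m.sum(),fitbox(c,m,(.043,.06,.017),0,(.563,.028,.18)))
    sub=im[pb[1]:pb[3],pb[0]:pb[2]]; k=np.zeros(im.shape[:2],np.uint8)
    g=cv2.cvtColor(sub,cv2.COLOR_RGB2GRAY); bl=blue(sub)
    bg=np.median(sub.reshape(-1,3),0); df=np.abs(sub.astype(int)-bg).max(-1)>30
    k[pb[1]:pb[3],pb[0]:pb[2]]=df; n,L,st,_=cv2.connectedComponentsWithStats(k); k=(L==1+st[1:,4].argmax())
    print("pack col",k.sum(),bg,fitbox(c,k,(.043,.06,.017),0,(.563,.028,.18)))
    for q in("tray_bar","label_pocket","ball_pocket","glass_ball_center"):
        r=spot_point(q,c); 
        if r: print(q,r[0]["conf"],np.round(r[0]["location"],1))
E
```

```text
[ 0.2269 -0.5555  0.2483] [[0.926, 0.378, 0.0], [0.378, -0.926, -0.0], [-0.0, 0.0, -1.0]] 0.0852699584391391 0.8
top tray (array([ 529.87, -241.72,   14.24]), np.float64(0.026))
pack net 461 (array([562.85,  28.19,  11.21]), np.float64(0.081))
pack col 368 [120. 120. 118.] (array([562.69,  28.41,  11.89]), np.float64(0.333))
tray_bar 0.84 [427.6 264.6]
label_pocket 0.55 [332.4 167.5]
ball_pocket 0.62 [432.1 294.1]
glass_ball_center 0.58 [434.1 296.1]
scene tray (array([ 531.02, -243.  ,   14.29]), np.float64(0.021))
pack net 1473 (array([563.  ,  28.  ,  10.31]), np.float64(1.0))
pack col 384 [161. 163. 163.] (array([563.17,  24.46,  10.24]), np.float64(0.241))
tray_bar 0.93 [343.9 324.3]
ball_pocket 0.62 [315.2 364.5]
glass_ball_center 0.45 [314.  365.5]
```

Request:
send_rows(deltas=[0.02,0.035,-0.005,0,0,0.08,0.04,0.07,-0.015,0,0,0.2,0.06,0.105,-0.02,0,0,0.32,0.08,0.14,-0.03,0,0,0.44,0.1,0.175,-0.035,0,0,0.56,0.12,0.21,-0.045,0,0,0.68,0.14,0.245,-0.05,0,0,0.8,0.16,0.28,-0.06,0,0,0.92,0.18,0.315,-0.065,0,0,1.04,0.2,0.35,-0.075,0,0,1.16,0.22,0.385,-0.08,0,0,1.28,0.24,0.42,-0.09,0,0,1.375], jaw=0.25, force=30)

```text
t: 2.4
position: [0.4679, -0.1337, 0.1589]
ee_rot: [[-0.197, 0.98, 0.002], [0.98, 0.197, -0.001], [-0.001, 0.001, -1.0]]
force: [1.5, -1.1, 0.3]
grip_width: 0.0642
finger_force: 0.0
```

Request:
send_rows(deltas=[0.02,0.034,-0.014,0,0,0,0.04,0.068,-0.028,0,0,0,0.06,0.102,-0.042,0,0,0,0.08,0.136,-0.056,0,0,0,0.096,0.163,-0.068,0,0,0,0.096,0.163,-0.068,0,0,0,0.096,0.163,-0.068,0,0,0])

```text
t: 2.98
position: [0.5625, 0.0291, 0.0892]
ee_rot: [[-0.194, 0.981, -0.002], [0.981, 0.194, 0.0], [0.001, -0.002, -1.0]]
force: [-0.7, -1.2, -0.3]
grip_width: 0.0642
finger_force: 0.0
```

```bash
python3 - <<'E'
from h import *
s=observe(); print(np.round(s["position"],4),np.round(s["ee_rot"],3).tolist(),s["t"])
im,d=capture("scene"); a=im[215:295,260:360]; cv2.imwrite("pics/s1.png",cv2.resize(a,None,fx=6,fy=6,interpolation=2)[:,:,::-1])
p=s["position"]; R=np.array(s["ee_rot"])
tip=[p+R[:,2]*.017+R[:,1]*k for k in(-.032,0,.032)]; print(proj("scene",np.array(tip)).round(1))
E
```

```text
[0.5625 0.0291 0.0892] [[-0.194, 0.981, -0.002], [0.981, 0.194, 0.0], [0.001, -0.002, -1.0]] 2.9833
[[287.9 239.9]
 [299.7 234.5]
 [311.1 229.3]]
```

View pics/s1.png

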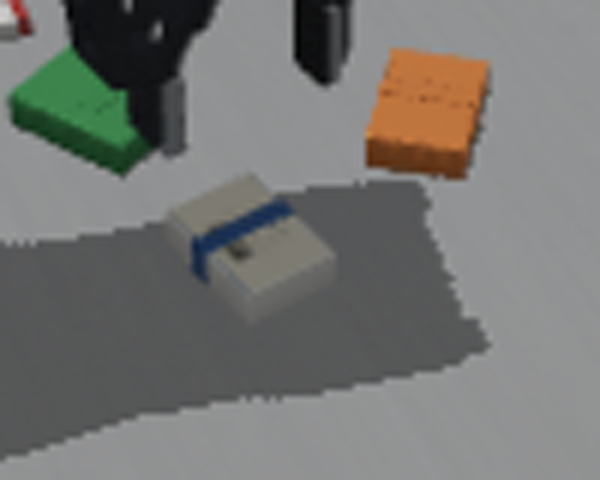

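Request:
send_rows(deltas=[0,0,-0.02,0,0,0,0,0,-0.045,0,0,0,0,0,-0.062,0,0,0,0,0,-0.07,0,0,0,0,0,-0.07,0,0,0])

```text
t: 3.45
position: [0.5616, 0.0266, 0.0192]
ee_rot: [[-0.189, 0.982, -0.002], [0.982, 0.189, 0.0], [0.001, -0.002, -1.0]]
force: [-0.4, 0.0, 0.5]
grip_width: 0.0637
finger_force: 0.0
```

Request:
send_rows(deltas=[0,0,0,0,0,0,0,0,0,0,0,0,0,0,0,0,0,0,0,0,0,0,0,0,0,0,0,0,0,0,0,0,0,0,0,0], jaw=0.8, force=30)

```text
t: 3.95
position: [0.5642, 0.027, 0.0223]
ee_rot: [[-0.191, 0.982, 0.003], [0.982, 0.191, -0.001], [-0.002, 0.003, -1.0]]
force: [-1.5, -1.1, 7.7]
grip_width: 0.0409
finger_force: 31.8
```

Request:
send_rows(deltas=[0,0,0.01,0,0,0,0,0,0.03,0,0,0,0,0,0.06,0,0,0,0.003,-0.02,0.085,0,0,-0.12,0.006,-0.045,0.1,0,0,-0.24,0.01,-0.07,0.11,0,0,-0.36,0.014,-0.095,0.11,0,0,-0.48,0.018,-0.12,0.11,0,0,-0.6,0.022,-0.145,0.11,0,0,-0.72,0.026,-0.17,0.11,0,0,-0.84,0.03,-0.195,0.11,0,0,-0.96,0.034,-0.22,0.11,0,0,-1.08])

```text
t: 4.95
position: [0.5971, -0.1937, 0.1314]
ee_rot: [[0.779, 0.626, 0.001], [0.626, -0.779, -0.0], [0.0, 0.001, -1.0]]
force: [0.7, 0.1, -1.1]
grip_width: 0.041
finger_force: 31.0
```

Request:
send_rows(deltas=[0.003,-0.015,0,0,0,-0.12,0.003,-0.025,0,0,0,-0.24,0.003,-0.032,0,0,0,-0.36,0.003,-0.032,0,0,0,-0.434,0.003,-0.032,0,0,0,-0.434,0.003,-0.032,0,0,0,-0.434])

```text
t: 5.45
position: [0.6, -0.2244, 0.131]
ee_rot: [[0.969, 0.249, 0.0], [0.249, -0.969, -0.0], [0.0, 0.0, -1.0]]
force: [0.1, 0.1, 0.3]
grip_width: 0.0412
finger_force: 31.0
```

```bash
python3 - <<'E'
from h import *
s=observe(); p=np.array(s["position"]); R=np.array(s["ee_rot"]); print(p.round(4),R.round(3).tolist(),s["t"],s["grip_width"],s["finger_force"])
a0=np.degrees(np.arctan2(R[1,1],R[0,1])); print("tool y ang",a0)
for c in("scene","top"):
    im,d=capture(c); np.savez(f"{c}2.npz",im=im,d=d)
    tr=trace("label_pack",c)
    for r in tr: print(c,r["conf"],np.round(r["bbox"]),r["mask"].sum(),im[r["mask"]].mean(0).astype(int))
im,d=np.load("scene2.npz").values()
q=proj("scene",np.array([p+[0,0,-.01]]))[0].astype(int); print(q)
a=im[q[1]-60:q[1]+90,q[0]-100:q[0]+100]; cv2.imwrite("pics/s2.png",cv2.resize(a,None,fx=4,fy=4,interpolation=2)[:,:,::-1])
E
```

```text
[ 0.6    -0.2244  0.131 ] [[0.969, 0.249, 0.0], [0.249, -0.969, -0.0], [0.0, 0.0, -1.0]] 5.45 0.04124787250634724 30.96144139766693
tool y ang -75.59322329453606
scene 0.83 [261. 225. 291. 245.] 410 [ 58 115  71]
scene 0.76 [322. 227. 341. 245.] 332 [174 107  58]
top 0.78 [254. 252. 282. 276.] 422 [ 63 125  73]
top 0.55 [276. 200. 304. 225.] 414 [194 105  50]
[371 290]
```

View pics/s2.png

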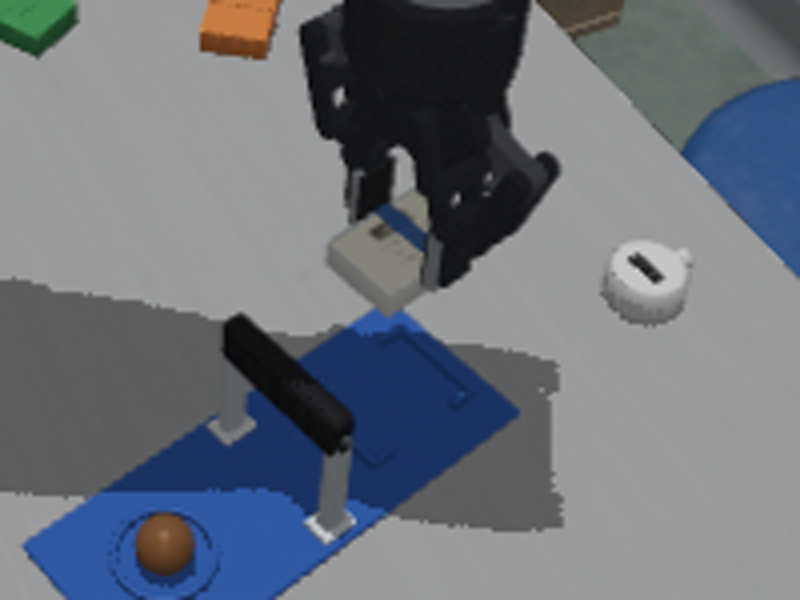

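```bash
python3 - <<'E'
from h import *
s=observe(); p=np.array(s["position"]); R=np.array(s["ee_rot"])
im,d=np.load("scene2.npz").values()
P=cloud("scene",d); L=(P-p)@R
m=(im.astype(int).min(-1)>85)&(np.ptp(im.astype(int),axis=2)<30)&(np.abs(L[...,0])<.045)&(np.abs(L[...,1])<.03)&(np.abs(L[...,2]-.012)<.022)&(d>0)
x=L[m]; print(m.sum())
for k in range(3): print(np.percentile(x[:,k]*1000,[1,3,10,25,50,75,90,97,99]).round(1))
# top-face points: z local small ; histograms of x
e=x[(x[:,0]<-.02)]; h,b=np.histogram(e[:,0]*1000,bins=np.arange(-40,-19,1)); print(dict(zip(b[:-1],h)))
# pixel corners
v,u=np.where(m); hull=cv2.approxPolyDP(cv2.convexHull(np.c_[u,v].astype(np.int32)),1.5,True)[:,0]; print(hull.tolist())
# predicted corners for offset 0, bottom at local z=.0205
C=np.array([[-.03,a,b] for a in(-.0215,.0215) for b in(.0035,.0205)]); print(proj("scene",p+C@R.T).round(1).tolist())
C[:,0]-=.005; print(proj("scene",p+C@R.T).round(1).tolist())
E
```

```text
439
[-30.8 -30.4 -29.5 -28.2 -18.8  -9.2  12.6  19.8  22.6]
[-21.2 -19.4 -16.7 -10.6   0.7  12.5  20.5  21.7  22. ]
[ 4.2  4.8  5.3  6.   6.9 10.  17.  20.4 22. ]
{np.int64(-40): np.int64(0), np.int64(-39): np.int64(0), np.int64(-38): np.int64(0), np.int64(-37): np.int64(0), np.int64(-36): np.int64(0), np.int64(-35): np.int64(0), np.int64(-34): np.int64(0), np.int64(-33): np.int64(0), np.int64(-32): np.int64(3), np.int64(-31): np.int64(18), np.int64(-30): np.int64(52), np.int64(-29): np.int64(40), np.int64(-28): np.int64(12), np.int64(-27): np.int64(15), np.int64(-26): np.int64(5), np.int64(-25): np.int64(14), np.int64(-24): np.int64(12), np.int64(-23): np.int64(11), np.int64(-22): np.int64(12), np.int64(-21): np.int64(10)}
[[380, 302], [367, 308], [352, 295], [358, 282], [369, 276], [374, 277], [377, 280]]
[[352.0, 288.6], [351.5, 294.8], [368.4, 302.6], [367.6, 308.8]]
[[350.0, 289.9], [349.5, 296.1], [366.4, 303.9], [365.6, 310.1]]
```

Request:
send_rows(deltas=[0,-0.0005,-0.015,0,0,0,0,-0.0005,-0.035,0,0,0,0,-0.0005,-0.055,0,0,0,0,-0.0005,-0.072,0,0,0,0,-0.0005,-0.083,0,0,0,0,-0.0005,-0.09,0,0,0,0,-0.0005,-0.09,0,0,0])

```text
t: 6.23
position: [0.5992, -0.2244, 0.0389]
ee_rot: [[0.969, 0.247, -0.002], [0.247, -0.969, 0.001], [-0.002, -0.001, -1.0]]
force: [1.5, -0.1, -0.8]
grip_width: 0.041
finger_force: 31.0
```

Request:
send_rows(deltas=[0,0,-0.003,0,0,0,0,0,-0.006,0,0,0,0,0,-0.009,0,0,0,0,0,-0.011,0,0,0,0,0,-0.012,0,0,0,0,0,-0.012,0,0,0])

```text
t: 6.73
position: [0.5999, -0.225, 0.0282]
ee_rot: [[0.969, 0.246, -0.0], [0.246, -0.969, -0.0], [-0.0, 0.0, -1.0]]
force: [0.1, -0.0, -1.0]
grip_width: 0.0409
finger_force: 31.0
```

```bash
python3 - <<'E'
from h import *
s=observe(); p=np.array(s["position"]); print(p.round(4),np.round(s["force"],1),s["t"],s["grip_width"])
im,d=capture("scene"); np.savez("scene3.npz",im=im,d=d)
a=im[255:365,320:430]; cv2.imwrite("pics/s3.png",cv2.resize(a,None,fx=5,fy=5,interpolation=2)[:,:,::-1])
E
```

```text
[ 0.5999 -0.225   0.0282] [ 0.1 -0.  -1. ] 6.7333 0.040864334840064846
```

View pics/s3.png

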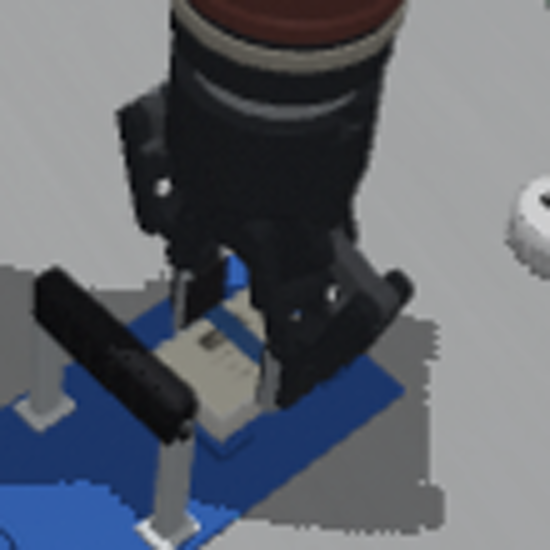

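Request:
send_rows(deltas=[0,0,-0.001,0,0,0,0,0,-0.002,0,0,0,0,0,-0.002,0,0,0,0,0,-0.002,0,0,0])

```text
t: 7.12
position: [0.6001, -0.2251, 0.0273]
ee_rot: [[0.969, 0.246, 0.0], [0.246, -0.969, -0.001], [0.0, 0.001, -1.0]]
force: [-1.8, 1.9, 6.7]
grip_width: 0.0413
finger_force: 31.7
```

Request:
send_rows(deltas=[0,0,0,0,0,0,0,0,0,0,0,0,0,0,0,0,0,0,0,0,0,0,0,0,0,0,0,0,0,0], jaw=0.25)

```text
t: 7.53
position: [0.5998, -0.2249, 0.0262]
ee_rot: [[0.969, 0.246, -0.0], [0.246, -0.969, 0.0], [-0.0, -0.0, -1.0]]
force: [-0.0, 0.3, 0.6]
grip_width: 0.0642
finger_force: 0.0
```

Request:
send_rows(deltas=[0,0,0.01,0,0,0,0,0,0.03,0,0,0,0,0,0.06,0,0,0,0,0,0.09,0,0,0,0,0,0.12,0,0,0,-0.01,-0.002,0.135,0,0,0.12,-0.02,-0.005,0.135,0,0,0.24,-0.035,-0.008,0.135,0,0,0.36,-0.05,-0.012,0.135,0,0,0.48,-0.06,-0.015,0.135,0,0,0.6,-0.068,-0.017,0.135,0,0,0.72,-0.07,-0.017,0.135,0,0,0.84])

```text
t: 8.53
position: [0.529, -0.2424, 0.1623]
ee_rot: [[0.459, 0.888, 0.0], [0.888, -0.459, -0.001], [-0.0, 0.001, -1.0]]
force: [0.0, -0.1, 1.0]
grip_width: 0.0639
finger_force: 0.0
```

```bash
python3 - <<'E'
from h import *
s=observe(); p=np.array(s["position"]); R=np.array(s["ee_rot"]); print(p.round(4),s["t"],s["grip_width"],np.degrees(np.arctan2(R[1,1],R[0,1])))
im,d=capture("scene"); np.savez("scene4.npz",im=im,d=d)
a=im[255:415,265:425]; cv2.imwrite("pics/s4.png",cv2.resize(a,None,fx=3.7,fy=3.7,interpolation=2)[:,:,::-1])
m=traymask(im,(270,290,410,410)); print("tray",fitbox("scene",m,(.24,.096,.005),0,(.53,-.243,.25)))
P=cloud("scene",d); c,sn=np.cos(.2489),np.sin(.2489)
D=P[...,:2]-[.531,-.243]; lx=D[...,0]*c+D[...,1]*sn; ly=-D[...,0]*sn+D[...,1]*c
k=(np.abs(lx-.072)<.045)&(np.abs(ly)<.04)&(P[...,2]>.014)&(P[...,2]<.04)
print(k.sum(),np.percentile(lx[k],[2,50,98]).round(4),np.percentile(ly[k],[2,50,98]).round(4),np.percentile(P[k][:,2],[10,50,90]).round(4))
E
```

```text
[ 0.529  -0.2424  0.1623] 8.5333 0.06391776897171834 -27.31922725407532
tray (array([ 530.75, -242.95,   14.42]), np.float64(0.022))
541 [0.0426 0.0713 0.1   ] [-0.0211 -0.0024  0.0199] [0.0185 0.0206 0.0222]
```

View pics/s4.png

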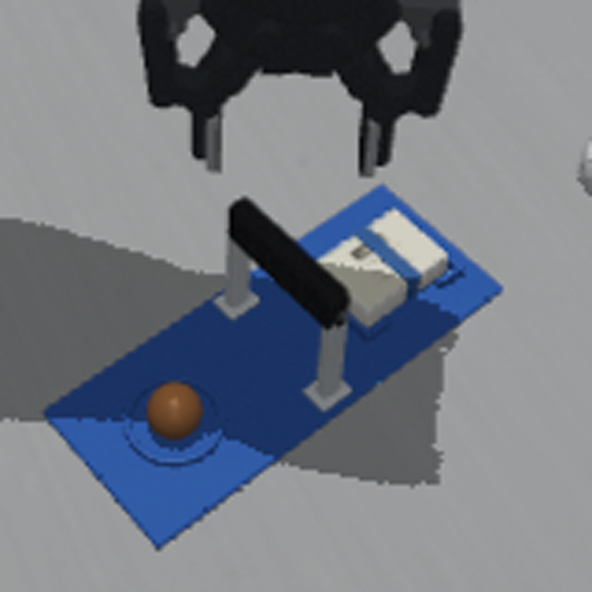

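Request:
send_rows(deltas=[0,0,0,0,0,0.12,0,0,0,0,0,0.24,0,0,0,0,0,0.36,0,0,0,0,0,0.48,0,0,0,0,0,0.6,0,0,0,0,0,0.7,0,0,-0.01,0,0,0.731,0,0,-0.03,0,0,0.731,0,0,-0.05,0,0,0.731,0,0,-0.07,0,0,0.731,0,0,-0.083,0,0,0.731,0,0,-0.088,0,0,0.731])

```text
t: 9.58
position: [0.5291, -0.2412, 0.0714]
ee_rot: [[-0.245, 0.97, -0.002], [0.97, 0.245, 0.002], [0.002, -0.002, -1.0]]
force: [-0.6, 0.1, -0.2]
grip_width: 0.0642
finger_force: 0.0
```

Request:
send_rows(deltas=[0,0,0,0,0,0,0,0,0,0,0,0,0,0,0,0,0,0,0,0,0,0,0,0,0,0,0,0,0,0], jaw=0.72, force=20)

```text
t: 10.0
position: [0.5304, -0.2423, 0.0744]
ee_rot: [[-0.246, 0.969, 0.001], [0.969, 0.246, -0.001], [-0.001, 0.001, -1.0]]
force: [-0.4, 0.4, 0.8]
grip_width: 0.0241
finger_force: 0.0
```

```bash
python3 - <<'E'
from h import *
s=observe(); p=np.array(s["position"]); R=np.array(s["ee_rot"]); print(p.round(4),s["t"],s["grip_width"],np.degrees(np.arctan2(R[1,1],R[0,1])),s["finger_force"],s["force"])
im,d=capture("scene"); np.savez("scene5.npz",im=im,d=d)
a=im[235:415,265:425]; cv2.imwrite("pics/s5.png",cv2.resize(a,None,fx=3.3,fy=3.3,interpolation=2)[:,:,::-1])
E
```

```text
[ 0.5304 -0.2423  0.0744] 10.0 0.024093283633131277 14.256949348333377 0.0 [-0.36145557  0.44374747  0.82206165]
```

View pics/s5.png

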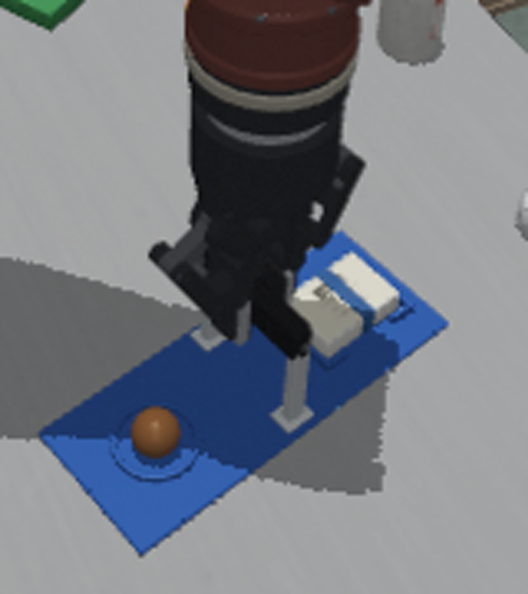

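Request:
send_rows(deltas=[0,0,0,0,0,0,0,0,0,0,0,0,0,0,0,0,0,0], jaw=0.78)

```text
t: 10.3
position: [0.5299, -0.242, 0.0734]
ee_rot: [[-0.246, 0.969, 0.0], [0.969, 0.246, -0.0], [-0.0, 0.0, -1.0]]
force: [0.2, -0.1, 0.2]
grip_width: 0.0185
finger_force: 0.0
```

Request:
send_rows(deltas=[0,0,0,0,0,0,0,0,0,0,0,0,0,0,0,0,0,0,0,0,0,0,0,0], jaw=0.82)

```text
t: 10.63
position: [0.5299, -0.242, 0.0733]
ee_rot: [[-0.246, 0.969, 0.0], [0.969, 0.246, 0.0], [0.0, 0.0, -1.0]]
force: [-0.4, -0.7, -0.3]
grip_width: 0.0152
finger_force: 0.0
```

Request:
send_rows(deltas=[0,0,0,0,0,0,0,0,0,0,0,0,0,0,0,0,0,0,0,0,0,0,0,0,0,0,0,0,0,0], jaw=1.0)

```text
t: 11.05
position: [0.53, -0.242, 0.0734]
ee_rot: [[-0.246, 0.969, 0.0], [0.969, 0.246, 0.0], [-0.0, 0.0, -1.0]]
force: [0.9, -0.6, 0.3]
grip_width: 0.0135
finger_force: 22.1
```

Request:
send_rows(deltas=[0,0,0,0,0,0,0,0,0,0,0,0,0,0,0,0,0,0,0,0,0,0,0,0,0,0,0,0,0,0], force=80)

```text
t: 11.47
position: [0.53, -0.2421, 0.0735]
ee_rot: [[-0.246, 0.969, 0.0], [0.969, 0.246, -0.0], [-0.0, 0.0, -1.0]]
force: [0.1, -0.5, 3.2]
grip_width: 0.0127
finger_force: 78.8
```

Request:
send_rows(deltas=[0,0,0.001,0,0,0,0,0,0.003,0,0,0,0,0,0.006,0,0,0,0,0,0.01,0,0,0,0,0,0.015,0,0,0,0,0,0.021,0,0,0,0,0,0.028,0,0,0,0,0,0.035,0,0,0,0,0,0.042,0,0,0,0,0,0.048,0,0,0,0,0,0.053,0,0,0,0,0,0.057,0,0,0])

```text
t: 12.47
position: [0.5301, -0.2421, 0.1312]
ee_rot: [[-0.246, 0.969, 0.001], [0.969, 0.246, -0.0], [-0.0, 0.0, -1.0]]
force: [-0.1, 0.1, -4.4]
grip_width: 0.0128
finger_force: 78.0
```

Request:
send_rows(deltas=[0,0,0.003,0,0,0,0,0,0.004,0,0,0,0,0,0.004,0,0,0,0,0,0.004,0,0,0])

```text
t: 12.8
position: [0.5298, -0.2419, 0.1341]
ee_rot: [[-0.246, 0.969, -0.0], [0.969, 0.246, 0.0], [0.0, -0.0, -1.0]]
force: [0.6, -0.1, -3.1]
grip_width: 0.0127
finger_force: 78.0
```

```bash
python3 - <<'E'
from h import *
s=observe(); p=np.array(s["position"]); R=np.array(s["ee_rot"]); print(p.round(4),s["t"],s["grip_width"],s["finger_force"],np.round(s["force"],1),np.round(s["ft_torque"],2))
im,d=capture("scene"); np.savez("scene6.npz",im=im,d=d)
a=im[205:405,245:425]; cv2.imwrite("pics/s6.png",cv2.resize(a,None,fx=3,fy=3,interpolation=2)[:,:,::-1])
P=cloud("scene",d); L=(P-p)@R  # local: y = tray x
m=(blue(im)>0)&(np.abs(L[...,2]-.07)<.04)&(np.abs(L[...,1])<.13)&(np.abs(L[...,0])<.06)
A=np.c_[P[m][:,:2],np.ones(m.sum())]; z=P[m][:,2]
for _ in range(3):
    c=np.linalg.lstsq(A,z,rcond=None)[0]; k=np.abs(A@c-z)<.004; A,z=A[k],z[k]
print("slopes",c[:2].round(3),"z at tcp",c@[p[0],p[1],1])
E
```

```text
[ 0.5298 -0.2419  0.1341] 12.8 0.01272812377243688 77.9963493347168 [ 0.6 -0.1 -3.1] [0.03 0.05 0.02]
slopes [-0.001 -0.001] z at tcp 0.06483112130827007
```

View pics/s6.png

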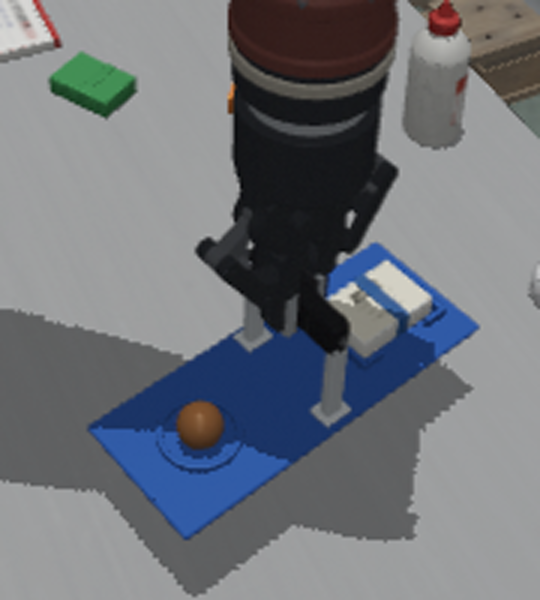

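Request:
send_rows(deltas=[0,0.001,0.001,0,0,0,0,0.003,0.003,0,0,0,-0.001,0.006,0.006,0,0,0,-0.001,0.01,0.01,0,0,0,-0.002,0.015,0.014,0,0,0,-0.003,0.021,0.018,0,0,0,-0.004,0.028,0.022,0,0,0,-0.005,0.036,0.026,0,0,0,-0.006,0.045,0.03,0,0,0,-0.007,0.055,0.034,0,0,0,-0.009,0.065,0.038,0,0,0,-0.01,0.075,0.042,0,0,0])

```text
t: 13.85
position: [0.5196, -0.1657, 0.1768]
ee_rot: [[-0.247, 0.969, 0.0], [0.969, 0.247, 0.0], [0.0, 0.0, -1.0]]
force: [0.3, -0.1, -2.9]
grip_width: 0.013
finger_force: 78.0
```

Request:
send_rows(deltas=[-0.001,0.01,0.004,0,0,0,-0.003,0.02,0.008,0,0,0,-0.004,0.03,0.012,0,0,0,-0.006,0.04,0.016,0,0,0,-0.007,0.05,0.019,0,0,0,-0.009,0.06,0.022,0,0,0,-0.01,0.07,0.024,0,0,0,-0.012,0.08,0.026,0,0,0,-0.013,0.09,0.027,0,0,0,-0.015,0.1,0.028,0,0,0,-0.016,0.11,0.028,0,0,0,-0.018,0.12,0.028,0,0,0])

```text
t: 14.85
position: [0.5018, -0.046, 0.2043]
ee_rot: [[-0.246, 0.969, 0.0], [0.969, 0.246, 0.0], [0.0, 0.0, -1.0]]
force: [-0.0, 0.4, -4.4]
grip_width: 0.0131
finger_force: 78.0
```

Request:
send_rows(deltas=[-0.001,0.01,0,0,0,0,-0.003,0.02,0,0,0,0,-0.004,0.03,0,0,0,0,-0.006,0.04,0,0,0,0,-0.007,0.05,0,0,0,0,-0.009,0.06,0,0,0,0,-0.01,0.07,0,0,0,0,-0.012,0.08,0,0,0,0,-0.013,0.09,0,0,0,0,-0.015,0.1,0,0,0,0,-0.016,0.11,0,0,0,0,-0.018,0.12,0,0,0,0])

```text
t: 15.85
position: [0.4838, 0.074, 0.2043]
ee_rot: [[-0.246, 0.969, 0.0], [0.969, 0.246, 0.0], [-0.0, 0.0, -1.0]]
force: [-0.2, -0.5, -3.2]
grip_width: 0.0133
finger_force: 78.0
```

Request:
send_rows(deltas=[-0.001,0.01,0,0,0,0,-0.003,0.02,0,0,0,0,-0.004,0.03,0,0,0,0,-0.006,0.04,0,0,0,0,-0.007,0.05,0,0,0,0,-0.009,0.06,0,0,0,0,-0.01,0.07,0,0,0,0,-0.012,0.08,0,0,0,0,-0.013,0.09,0,0,0,0,-0.015,0.1,0,0,0,0,-0.016,0.11,0,0,0,0,-0.017,0.12,0,0,0,0])

```text
t: 16.85
position: [0.4668, 0.1941, 0.2043]
ee_rot: [[-0.246, 0.969, 0.0], [0.969, 0.246, 0.0], [0.0, 0.0, -1.0]]
force: [-0.3, 0.4, -3.5]
grip_width: 0.0129
finger_force: 78.0
```

Request:
send_rows(deltas=[-0.001,0.01,0,0,0,0,-0.002,0.02,0,0,0,0,-0.003,0.029,0,0,0,0,-0.004,0.037,0,0,0,0,-0.005,0.044,0,0,0,0,-0.005,0.05,0,0,0,0,-0.005,0.055,0,0,0,0,-0.005,0.059,0,0,0,0,-0.005,0.061,0,0,0,0,-0.005,0.062,0,0,0,0,-0.005,0.062,0,0,0,0,-0.005,0.062,0,0,0,0])

```text
t: 17.85
position: [0.462, 0.2549, 0.2043]
ee_rot: [[-0.246, 0.969, 0.0], [0.969, 0.246, -0.0], [-0.0, 0.0, -1.0]]
force: [-0.8, 0.0, -4.3]
grip_width: 0.0129
finger_force: 78.0
```

Request:
send_rows(deltas=[0,0,0,0,0,0,0,0,0,0,0,0,0,0,0,0,0,0,0,0,0,0,0,0,0,0,0,0,0,0,0,0,0,0,0,0,0,0,0,0,0,0,0,0,0,0,0,0,0,0,0,0,0,0,0,0,0,0,0,0,0,0,0,0,0,0,0,0,0,0,0,0])

```text
t: 18.85
position: [0.4619, 0.255, 0.2043]
ee_rot: [[-0.246, 0.969, 0.0], [0.969, 0.246, -0.0], [-0.0, 0.0, -1.0]]
force: [-0.3, -0.2, -3.3]
grip_width: 0.0128
finger_force: 78.0
```

```bash
python3 - <<'E'
from h import *
s=observe(); p=np.array(s["position"]); R=np.array(s["ee_rot"]); print(p.round(4),s["t"],s["grip_width"],s["finger_force"],np.round(s["force"],1),np.abs(s["qvel"]).max())
im,d=capture("scene"); q=proj("scene",p[None])[0].astype(int); print(q)
a=im[max(q[1]-50,0):q[1]+100,max(q[0]-100,0):q[0]+100]; cv2.imwrite("pics/s7.png",cv2.resize(a,None,fx=3.9,fy=3.9,interpolation=2)[:,:,::-1])
P=cloud("scene",d); L=(P-p)@R
m=(blue(im)>0)&(np.abs(L[...,2]-.07)<.04)&(np.abs(L[...,1])<.13)&(np.abs(L[...,0])<.06)
A=np.c_[P[m][:,:2],np.ones(m.sum())]; z=P[m][:,2]
for _ in range(3):
    c=np.linalg.lstsq(A,z,rcond=None)[0]; k=np.abs(A@c-z)<.004; A,z=A[k],z[k]
print("slopes",c[:2].round(3),"z at tcp",c@[p[0],p[1],1])
E
```

```text
[0.4619 0.255  0.2043] 18.85 0.012826745589781297 78.0173134803772 [-0.3 -0.2 -3.3] 0.0012394811304740508
[221 146]
slopes [-0.     0.003] z at tcp 0.13483239187554624
```

View pics/s7.png

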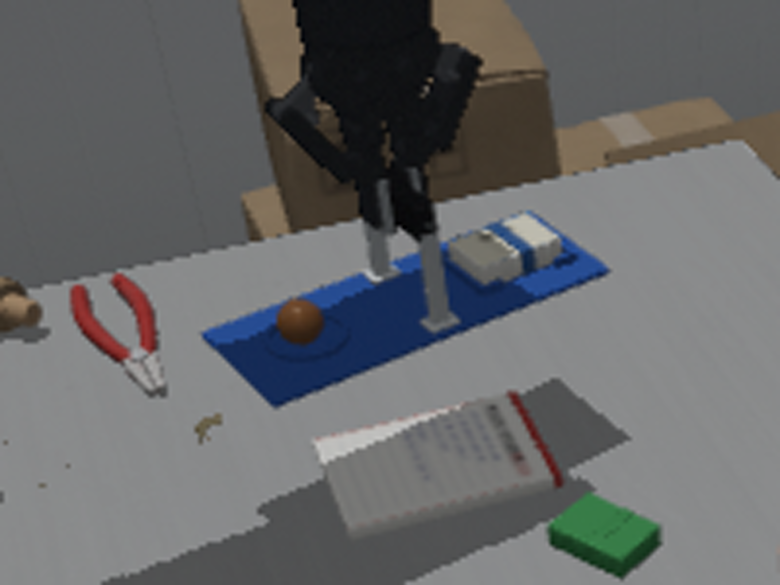

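```bash
python3 -c "from bench import finish_job; print(finish_job())"
```

```text
the job is handed in; nothing more can be done
None
```

The job is handed in. At the last check the tray was held still and level over the centre of the order pad with its underside about 13 cm above the table, and the labels and ball were in their pockets. No verdict came back.

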